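# Peel a weighing tray off the nested stack and hold it over the balance

## Robot

A 7-joint arm with a two-finger parallel gripper is mounted at the origin on the work surface. World frame = base frame: x ahead of the robot, y to its left, z up, the work surface at z = 0. Lengths are in m, angles in rad, forces in N, time in s.
With the tool pointing down it reaches from about 0.425 to 0.925 m from the base axis. Payload 6.8 kg.
Tool frame: the origin (TCP) lies midway between the tips of the shut fingers; the grasp point (between the pads) lies 19 mm behind it (grip_point_offset is the distance from the TCP to the grasp point, in m); y points along the fingers, x is the direction in which the jaws open and shut, and the axes are right-handed (so a half turn about y gives the same grasp; the last joint's range is limited). The gripper opens to 85 mm and grips with 20 to 120 N. Pads are 22 mm wide; open, the fingers measure 114 mm over their backs; the gripper's body (76 mm by 85 mm) begins 54 mm behind the grasp point. The pads swing forward as they close: fully open they stand 13 mm farther back than shut.
Start: joints at [-1.297, 0.477, 0.022, 1.555, -0.011, 1.109, -0.083], TCP at [0.251, 0.626, 0.231] pointing down, gripper open.
Joint ranges: [-2.96, 2.96], [-0.34, 2.1], [-1.41, 1.46], [0.24, 2.44], [-1.37, 4.51], [0.17, 1.92], [-2.96, 2.96]. Speed limits (rad/s): [2.39, 2.39, 3.14, 3.14, 3.14, 3.14, 3.14].

## Interface

Orientations are given as a unit quaternion [w, x, y, z].
In Python, from station import get_obs, read_camera, hand_in, grip_point_offset gives the robot as it stands.
- The arm moves only by the tool play_rows, never from a script. Its argument "increments" is a list of rows, each a list of 2 entries, a list of its own where there are three numbers: the shift along the tool's x, y, z in m, then the turn, a rotation vector about the tool's x, y, z in degrees. In form: [[[tx, ty, tz], [ax, ay, az]], ...]. A call has 1 to 20 rows; each row shifts and turns the commanded pose from where the row before left it, along the tool's axes as they then stand; what a row does not reach is not made up. A row lasts 1/12 s, in which the tool goes at most 41.7 mm and 7.16 degrees, less where a joint would pass 70% of its speed; a pose out of reach is approached as far as the arm can. A call with a gripper value outside its range is refused whole. "gripper" is the finger opening in m, from 0 to 0.0854, set as the call begins (left out, the last holds). The fingers move at their own pace and stop on an object; "grip_force" is the grip in N (left out, the last holds). Time passes only in rows, so rows that do not move let the fingers close. It gives the time, the measured TCP pose, the force and the opening at its end, in the units of the state.
- get_obs(): the state, without advancing time (a new reading comes with each control period).
- read_camera(name): name is "scene" or "top" or "wrist"; returns a dict with "color" (400x640x3 uint8, red, green, blue), "range_z" (400x640 float32, m along the optical axis (not along the pixel's ray), 0 where there is no reading), "intrinsics" (3x3 intrinsics, pixels), "R" (3x3) and "t" (3): a world point X has camera coordinates R X + t; the wrist camera has in their place "hand_eye" (4x4, takes a point from camera to tool coordinates, whose origin is the TCP and whose axes are the tool frame's). Camera axes: x right, y down, z forward; pixel columns grow to the right and rows downward; lengths in m; the calibration is good to about 2 mm. A picture is of the moment at which its call begins: read the wrist's pose just before it.
- hand_in(): hands the job in, once; it reports no verdict.
The state is a dict: "t": time; "q": joint angles; "joint_vel": joint speeds; "joint_torque": joint torques, N m; "eef_pos": TCP position; "tool_rot": TCP orientation; "contact_force": force on the tool from outside, world axes, zero at the start; "torque": the same for the moment, N m; "gripper_width": opening from 0.0 (shut) to 1.0 (fully open).
Only numpy, scipy, OpenCV 4.12 (cv2) and the standard library are available. Lean on these libraries where they do the work, as an engineer would, in place of code of your own. Each camera call takes 0.05 s, during which the arm holds its last target. There are 200 camera calls.

## Task

Swing the keeper bar of the tray holder shut until it rests in its catch, so that the rest of the stack is held down. Then peel only the top weighing tray off the stack, tilting it up by its eared corner first while the opposite corner is still down in the nest, and carry it to the balance. Finish while still holding it: level, still, centred over the balance pan and about 8 cm above it, touching nothing but the gripper; leave the other things on the bench alone.

Things in the scene. Friction and masses are not known exactly. Their poses are not given: they have to be found in the camera images.
- holder: Grey painted tray holder, fixed to the bench: base plate 150 (x) x 214 (y) x 8 mm with low guide rails. Origin at the centre of its underside, on the bench; z up. The stack sits on the base plate with its axes along the holder's. The side at +y has a fixed ledge (top 44 mm above the bench) over the stack's lip; the side at -y has the keeper bar. It may stand left or right of the robot's midline, the balance on the other side, and is yawed up to 0.35 rad.
- keeper (a joint): Angle of the keeper bar, rad, about its vertical pivot. 0 = fully shut: the bar lies along the holder's +x from the pivot, over the lip of the stack, its end in the U-shaped catch (a hard stop). It grows as the bar swings outwards, clockwise seen from above (towards the holder's -y), up to 1.5. It starts open at 0.8 to 1.35, stays where it is left, and takes about 0.7 N at the knob to move.
- keeper_knob (a point): Centre (half-way up) of the upright black round knob on the steel keeper bar: 16 mm diameter, 36 mm tall, standing on the bar's top, 60 mm from the pivot. This point is 62 mm above the bench, the bar's top is 18 mm below it. The bar is 112 mm long, 14 mm wide, 6 mm thick.
- keeper_pivot (a point): Point on the keeper bar's vertical pivot axis, at the same height as keeper_knob; fixed in the holder at x -52, y -80 mm.
- stack_top (a point): Centre of the rim plane of the lower trays: three white trays stuck to one another as one loose thing of 0.12 kg, rim 134 (x) x 108 (y) mm, 40 mm tall (rim plane 48 mm above the bench), with two low lips reaching out at its +y and -y sides. Axes as the holder's. With the keeper open nothing holds it down on its -y side.
- tray: The top tray: white formed plastic, about 40 g, 134 (x) x 108 (y) mm over its flat rim, 27 mm deep, nested in the lower trays and clinging to them by its four sides (about 8 to 14 N straight up, less by one corner). Origin at the centre of its underside, z up; at the start its axes are the holder's and its rim rests on the stack, rim top 51 mm above the bench.
- tray_mid (a point): Centre of the top tray, half-way up: 13.5 mm above the tray's underside. Axes as the tray's.
- tray_ear (a point): Centre of the upright ear on the top tray's corner, at tray x -66, y +53 mm (39.5 mm above the tray's underside). The ear is a fin 9 mm thick, 26 mm long, 24 mm tall above the rim (its top 12.5 mm above this point, the rim's top 12.5 mm below). Its long direction runs outward, along the tray's (-1, +1) diagonal in x, y; grip it across its thickness, along the tray's (1, 1) direction. Axes as the tray's.
- tray_far (a point): The corner of the top tray's rim opposite the ear, at tray x +66, y -53 mm, 25.5 mm above the tray's underside.
- pan (a point): Centre of the top of the round steel pan of the balance (pan 120 mm diameter, top 53 mm above the bench, on a white round body 190 mm in diameter). The balance is fixed to the bench.
- balance: The balance, origin at the centre of its underside.
- jar: Bystander: small clear lidded jar, 52 mm diameter, 70 mm tall, beyond the work. Origin at its underside.
- beaker: Bystander: glass beaker, 66 mm diameter, 85 mm tall, beyond the work on the left. Origin at its underside.
- spatula: Bystander: white plastic scoop 170 mm long, lying crosswise on the bench beyond the work on the right. Origin at its underside.

How it is judged:
On the way, in this order (a step that is already met when the one before it is completed fails the run):
1. the keeper bar rests in its catch, the stack in its holder, the top tray still nested (value of joint keeper below 0.08 rad and z of tray_ear in the frame of stack_top below 0.026 m), for 0.2 s.
2. the eared corner is lifted at least 15 mm while the opposite corner is still within 12 mm of its nest (z of tray_ear in the frame of stack_top above 0.0305 m and z of tray_far in the frame of stack_top below 0.0135 m and horizontal distance between tray_far and stack_top below 0.115 m), for 0.02 s.
At the end, for the whole second after the job is handed in: The keeper is shut (under 0.1 rad), the lower trays sit in the holder (not lifted over 6 mm), and the fingers hold the top tray still, level within 0.2 rad, its centre within 30 mm horizontally of the pan's centre and 50 to 140 mm above the pan, touching neither balance, stack nor holder (value of joint keeper below 0.1 rad and z of stack_top in the frame of holder below 0.054 m and horizontal distance between stack_top and holder below 0.012 m and horizontal distance between tray_mid and pan below 0.03 m and z of tray_mid in the frame of pan between 0.05 and 0.14 m and angle between tray_mid's own z axis and vertical below 0.2 rad and linear speed of tray below 0.04 m/s and contact force between the fingers and tray above 1 N and contact force between tray and balance below 0.1 N and contact force between tray and stack below 0.1 N and contact force between tray and holder below 0.1 N); the arm keeps its last pose, push and grip.
It fails at once if the lower trays are lifted out of the holder with the top one (z of stack_top in the frame of holder above 0.068 m).
It fails at once if a bystander is knocked or moved (distance of any of jar, beaker, spatula from where it was at the start of the episode above 0.03 m).
It also fails if it takes over 56 s, if anything falls off the work surface, if the arm or the gripper's body presses on something with over 40 N, if the wrist force passes 120 N, or if a joint passes its speed limit or range.

## Working session

There is one attempt and no reset: what is moved stays moved. The work goes in short steps, Python scripts to look and compute and a tool call to move; the robot and the scene stay as the last step left them, time stands still between calls to the robot, and variables do not carry over. Pictures are saved under pics/ and viewed, about 8 in all and at most 12, crops included, and the job is handed in when it is done.

Besides the shell and the picture viewer there is one more tool, called as name([rows], argument=value, ...), one row to a line, values as JSON. play_rows: Moves the arm, as the interface text tells. Its arguments: {"type":"object","properties":{"increments":{"type":"array","items":{"type":"array"}},"gripper":{"type":"number"},"grip_force":{"type":"number"}},"required":["increments"]}

```bash
ls; mkdir -p pics; cat > h.py <<'E'
import numpy as np, cv2
from station import *
from scipy.spatial.transform import Rotation as Ro
def world(c, R=None,t=None):
    K=np.array(c["intrinsics"]); z=c["range_z"]; v,u=np.mgrid[:z.shape[0],:z.shape[1]]
    P=np.stack([(u-K[0,2])/K[0,0]*z,(v-K[1,2])/K[1,1]*z,z],-1)
    return (P-np.array(c["t"]))@np.array(c["R"])
E
python3 - <<'E'
from h import *
o=get_obs(); print(o, grip_point_offset)
for n in("scene","top"):
    c=read_camera(n); cv2.imwrite(f"pics/{n}0.png",c["color"][...,::-1]); np.savez(f"{n}0.npz",**c)
    print(n,c["intrinsics"],c["R"],c["t"])
E
```

```text
pics
{'t': 0.0, 'q': array([-1.29711288,  0.47777841,  0.02236256,  1.5564478 , -0.01149203,
        1.1092933 , -0.08313218]), 'joint_vel': array([-0.00127556,  0.00090435,  0.00141446,  0.00017823,  0.00160831,
        0.00072174,  0.00013507]), 'joint_torque': array([-2.60594325e-04, -5.96446037e+01,  1.60759952e+00, -2.81199521e+01,
        1.23494709e-02,  9.28577268e-03, -2.28773007e-05]), 'eef_pos': array([0.25129908, 0.62584508, 0.23034224]), 'tool_rot': array([-0.58539115,  0.5861891 ,  0.39554727, -0.39653738]), 'contact_force': array([-0.01909145,  0.38623   ,  0.15655066]), 'torque': array([3.85438169e-05, 5.21500429e-02, 1.91915101e-02]), 'gripper_width': 0.9987299716235287} 0.0187
scene [[475.90462433   0.         327.83950402]
 [  0.         475.90462433 201.50789354]
 [  0.           0.           1.        ]] [[-0.69970724  0.7143399   0.01132637]
 [ 0.56837288  0.56619564 -0.59697133]
 [-0.43285338 -0.41126756 -0.80218261]] [ 0.44268159 -0.28994099  1.31194938]
top [[405.7128177    0.         319.19344265]
 [  0.         405.7128177  193.68308109]
 [  0.           0.           1.        ]] [[ 4.91287255e-03 -9.99986667e-01  1.59046922e-03]
 [-9.91426124e-01 -5.07848501e-03 -1.30569712e-01]
 [ 1.30576049e-01 -9.35360376e-04 -9.91437855e-01]] [-0.01845414  0.6406973   0.97823742]
```

View pics/top0.png

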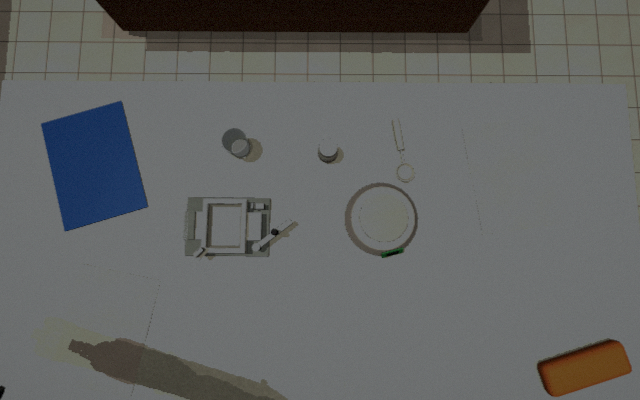

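View pics/scene0.png

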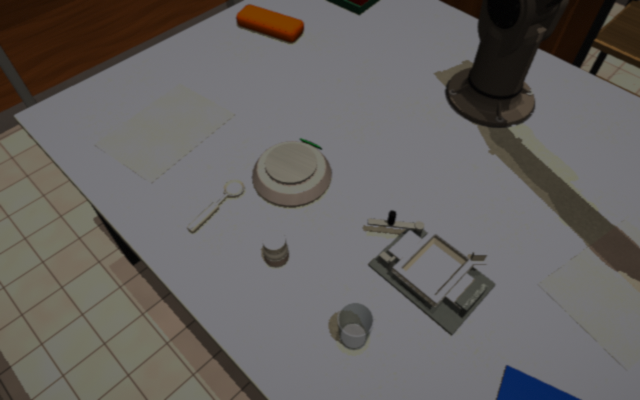

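```bash
python3 - <<'E'
from h import *
a=np.load("top0.npz"); b=np.load("scene0.npz")
A=cv2.resize(a["color"][185:270,170:310],None,fx=5,fy=5,interpolation=cv2.INTER_CUBIC)
A=np.clip(A.astype(float)*1.6,0,255).astype(np.uint8)
cv2.imwrite("pics/c1.png",A[...,::-1])
for n,c in(("top",a),("scene",b)):
    W=world(c)
    for nm,lo,hi in(("knob",.07,.09),("rim",.046,.0575)):
        m=(W[...,2]>lo)&(W[...,2]<hi)&(W[...,0]>.3)&(W[...,0]<.75)&(W[...,1]>-.02)&(W[...,1]<.45)
        k,l,s,ce=cv2.connectedComponentsWithStats(m.astype(np.uint8))
        for i in range(1,k):
            if s[i,4]>8: print(n,nm,s[i],W[l==i].mean(0).round(4),W[l==i].min(0).round(3),W[l==i].max(0).round(3))
    # pan
    m=(np.abs(W[...,2]-.053)<.006)&(W[...,1]<0)&(W[...,1]>-.3)&(W[...,0]>.35)&(W[...,0]<.75)
    P=W[m][:,:2].astype(np.float32); print("pan",m.sum(),cv2.minEnclosingCircle(P),P.mean(0))
E
```

```text
top knob [223 147  23   7  50] [0.741  0.1907 0.0811] [0.736 0.167 0.07 ] [0.749 0.221 0.09 ]
top knob [271 229   7   6  36] [0.5443 0.0925 0.0794] [0.538 0.085 0.073] [0.55  0.1   0.085]
top knob [193 247  11  10  43] [0.4947 0.2725 0.0759] [0.485 0.262 0.07 ] [0.506 0.285 0.08 ]
top rim [194 198  53  62 949] [0.5586 0.2229 0.0511] [0.477 0.165 0.046] [0.628 0.29  0.057]
top rim [251 203   3   5  13] [0.6105 0.1523 0.0478] [0.605 0.149 0.046] [0.616 0.155 0.051]
top rim [252 243   8   8  42] [0.5082 0.1408 0.0478] [0.5   0.132 0.046] [0.517 0.149 0.052]
pan 1846 ((0.6425013542175293, -0.11314995586872101), 0.14573092758655548) [ 0.5822869 -0.1736343]
scene knob [388 210   8   9  54] [0.5433 0.0942 0.0775] [0.534 0.086 0.07 ] [0.549 0.101 0.082]
scene knob [473 251  14   6  75] [0.4925 0.2743 0.0747] [0.482 0.262 0.07 ] [0.503 0.285 0.079]
scene knob [349 302  25  23 154] [0.7395 0.1924 0.0792] [0.731 0.166 0.07 ] [0.75  0.223 0.087]
scene rim [387 219   8   7  23] [0.5458 0.0963 0.052 ] [0.539 0.087 0.047] [0.549 0.101 0.057]
scene rim [414 221  10   8  31] [0.5063 0.1402 0.0471] [0.499 0.131 0.046] [0.514 0.151 0.049]
scene rim [ 392  228   94   77 1380] [0.558  0.2242 0.0504] [0.481 0.165 0.046] [0.625 0.293 0.057]
scene rim [389 256   6   6  14] [0.6083 0.1527 0.0474] [0.601 0.151 0.046] [0.614 0.155 0.049]
scene rim [350 310  20  19  71] [0.7407 0.1908 0.0519] [0.736 0.171 0.046] [0.75  0.216 0.057]
pan 1657 ((0.6429411768913269, -0.1180090382695198), 0.1469385027885437) [ 0.5803193  -0.17233051]
```

View pics/c1.png

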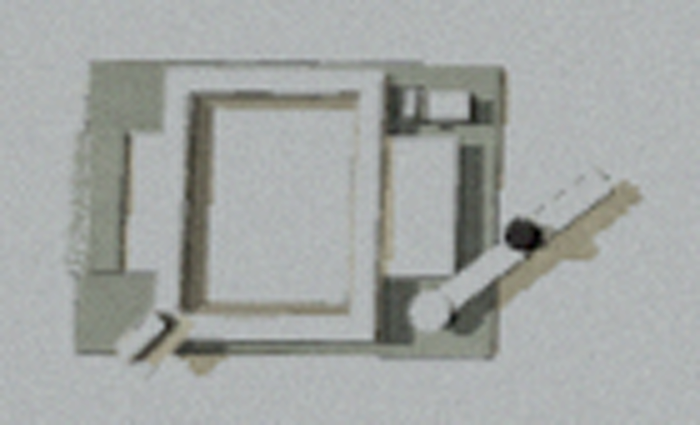

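```bash
python3 - <<'E'
from h import *
q=get_obs()["tool_rot"]; R=Ro.from_quat(q,scalar_first=True).as_matrix(); print(R.round(3), get_obs()["q"][6])
for n in("top","scene"):
    c=np.load(n+"0.npz"); W=world(c)
    m=(np.abs(W[...,2]-.053)<.004)&(W[...,1]<0)&(W[...,1]>-.3)&(W[...,0]>.45)&(W[...,0]<.7)
    k,l,s,ce=cv2.connectedComponentsWithStats(m.astype(np.uint8)); i=1+s[1:,4].argmax()
    P=W[l==i][:,:2].astype(np.float32); print("pan",cv2.minEnclosingCircle(P),P.mean(0),np.median(W[l==i][:,2]))
    m=(np.abs(W[...,2]-.05)<.005)&(W[...,1]>.15)&(W[...,0]<.7)&(W[...,0]>.45)&(W[...,1]<.35)
    P=W[m][:,:2]; 
    # drop ear
    P=P[np.hypot(P[:,0]-.4935,P[:,1]-.273)>.03]
    r=cv2.minAreaRect(P.astype(np.float32)); print("rim",r)
    for ang in(-1,0,1):
        pass
    mE=(W[...,2]>.06)&(np.hypot(W[...,0]-.4935,W[...,1]-.273)<.03)
    E=W[mE]; print("ear",E.mean(0),cv2.minAreaRect(E[:,:2].astype(np.float32)))
E
```

```text
[[ 0.373 -0.    -0.928]
 [ 0.928 -0.002  0.373]
 [-0.002 -1.    -0.   ]] -0.08311419496859407
pan ((0.5817517638206482, -0.1746055632829666), 0.06007153168320656) [ 0.5815506  -0.17433354] 0.05268265575695228
rim ((0.5610722899436951, 0.2368549406528473), (0.16643854975700378, 0.1334587037563324), 87.99943542480469)
ear [0.4949124  0.27139766 0.07309796] ((0.4952859878540039, 0.2725498080253601), (0.009382667019963264, 0.025294188410043716), 44.2669677734375)
pan ((0.578380823135376, -0.17470648884773254), 0.06124427542090416) [ 0.5798049  -0.17298773] 0.05201142527884774
rim ((0.5573303699493408, 0.235641211271286), (0.17122836410999298, 0.13593018054962158), 89.68116760253906)
ear [0.49346163 0.27443377 0.07123118] ((0.4919182360172272, 0.2739669680595398), (0.010823600925505161, 0.02688092179596424), 45.71453094482422)
```

play_rows([
  [[0,0,0],[0,5.9,0]],
  [[0,0,0],[0,5.9,0]],
  [[0,0,0],[0,5.9,0]],
  [[0,0,0],[0,5.9,0]],
  [[-0.0119,0,-0.0324],[0,0,0]],
  [[-0.0119,0,-0.0324],[0,0,0]],
  [[-0.0119,0,-0.0324],[0,0,0]],
  [[-0.0119,0,-0.0324],[0,0,0]],
  [[-0.0119,0,-0.0324],[0,0,0]],
  [[-0.0119,0,-0.0324],[0,0,0]],
  [[-0.0119,0,-0.0324],[0,0,0]],
  [[-0.0119,0,-0.0324],[0,0,0]],
  [[-0.0119,0,-0.0324],[0,0,0]],
  [[-0.0119,0,-0.0324],[0,0,0]],
  [[-0.0119,0,-0.0324],[0,0,0]],
  [[-0.0119,0,-0.0324],[0,0,0]],
  [[-0.0119,0,-0.0324],[0,0,0]],
  [[-0.0119,0,-0.0324],[0,0,0]],
  [[-0.0119,0,-0.0324],[0,0,0]],
  [[-0.0119,0,-0.0324],[0,0,0]],
], gripper=0)

```text
t: 1.77
eef_pos: [0.4794, 0.1216, 0.2312]
tool_rot: [0.654, -0.654, -0.268, 0.268]
contact_force: [0.3, 0.2, 1.0]
gripper_width: -0.0
```

play_rows([
  [[-0.0119,0,-0.0324],[0,0,0]],
  [[-0.0119,0,-0.0324],[0,0,0]],
  [[0,0.03,0],[0,0,0]],
  [[0,0.03,0],[0,0,0]],
  [[0,0.03,0],[0,0,0]],
  [[0,0.03,0],[0,0,0]],
  [[0,0.03,0],[0,0,0]],
  [[0,0.025,0],[0,0,0]],
  [[0,0,0],[0,0,0]],
  [[0,0,0],[0,0,0]],
  [[0,0,0],[0,0,0]],
])

```text
t: 2.68
eef_pos: [0.5085, 0.0604, 0.0574]
tool_rot: [-0.654, 0.655, 0.268, -0.267]
contact_force: [0.7, 0.5, 0.7]
gripper_width: 0.001
```

```bash
python3 - <<'E'
from h import *
o=get_obs(); print(o["eef_pos"]); R=Ro.from_quat(o["tool_rot"],scalar_first=True).as_matrix(); print(R.round(3))
c=read_camera("scene"); I=cv2.resize(c["color"][150:310,300:520],None,fx=3.5,fy=3.5); cv2.imwrite("pics/s1.png",I[...,::-1])
piv=np.array([.507,.1405]); 
# pusher path: knob - off*(.707,.707)
prev=o["eef_pos"]
for i,th in enumerate(np.linspace(-.907,.05,13)):
    k=piv+.06*np.array([np.cos(th),np.sin(th)]); p=np.array([*(k-.0225*np.array([.707,.707])),.055])
    d=R.T@(p-prev); print(round(th,2),p.round(4),d.round(4)); prev=p
E
```

```text
[0.508493   0.06040197 0.05737072]
[[ 0.713  0.001 -0.701]
 [ 0.701  0.     0.713]
 [ 0.001 -1.    -0.001]]
-0.91 [0.5281 0.0773 0.055 ] [ 0.0258  0.0024 -0.0016]
-0.83 [0.5317 0.0804 0.055 ] [ 0.0048  0.     -0.0003]
-0.75 [0.5351 0.0838 0.055 ] [0.0048 0.     0.    ]
-0.67 [0.5382 0.0874 0.055 ] [0.0048 0.     0.0004]
-0.59 [0.541  0.0913 0.055 ] [0.0047 0.     0.0008]
-0.51 [0.5435 0.0954 0.055 ] [0.0046 0.     0.0012]
-0.43 [0.5457 0.0997 0.055 ] [0.0045 0.     0.0015]
-0.35 [0.5475 0.1041 0.055 ] [0.0044 0.     0.0019]
-0.27 [0.5489 0.1086 0.055 ] [0.0042 0.     0.0022]
-0.19 [0.55   0.1133 0.055 ] [0.004  0.     0.0026]
-0.11 [0.5507 0.118  0.055 ] [0.0038 0.     0.0029]
-0.03 [0.5511 0.1228 0.055 ] [0.0036 0.     0.0032]
0.05 [0.551  0.1276 0.055 ] [0.0033 0.     0.0034]
```

View pics/s1.png

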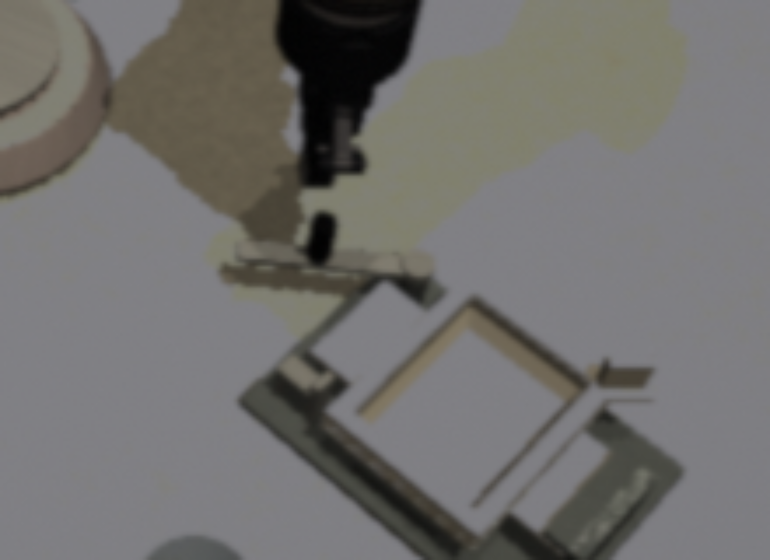

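The gripper (320,150 in the crop) stands just outside the knob (320,240), with the bar still open; I start the sweep.

play_rows([
  [[0.012,0,-0.001],[0,0,0]],
  [[0.012,0,0],[0,0,0]],
  [[0.0048,0,0],[0,0,0]],
  [[0.0048,0,0],[0,0,0]],
  [[0.0048,0,0.0004],[0,0,0]],
  [[0.0047,0,0.0008],[0,0,0]],
  [[0.0046,0,0.0012],[0,0,0]],
  [[0.0045,0,0.0015],[0,0,0]],
  [[0.0044,0,0.0019],[0,0,0]],
  [[0.0042,0,0.0022],[0,0,0]],
  [[0.004,0,0.0026],[0,0,0]],
  [[0,0,0],[0,0,0]],
  [[0,0,0],[0,0,0]],
])

```text
t: 3.82
eef_pos: [0.5472, 0.1134, 0.0563]
tool_rot: [0.654, -0.654, -0.268, 0.268]
contact_force: [-0.6, -0.0, -0.2]
gripper_width: 0.003
```

```bash
cat > k.py <<'E'
from h import *
o=get_obs(); print(o["t"],o["eef_pos"],o["contact_force"])
for n in("top","scene"):
    c=read_camera(n); W=world(c); 
    m=(c["color"].max(2)<60)&(W[...,2]>.045)&(W[...,2]<.08)&(np.hypot(W[...,0]-.507,W[...,1]-.1405)<.09)
    m2=(c["color"].max(2)>90)&(W[...,2]>.040)&(W[...,2]<.048)&(np.abs(np.hypot(W[...,0]-.507,W[...,1]-.1405)-.09)<.018)&(W[...,1]<.163)
    print(n,m.sum(),np.median(W[m],0).round(4) if m.any() else "", m2.sum(), W[m2].mean(0).round(4) if m2.any() else "")
    cv2.imwrite("pics/k_%s_%d.png"%(n,int(o["t"]*100)),cv2.resize(c["color"][150:310,300:520] if n=="scene" else c["color"][180:270,170:310],None,fx=3.5,fy=3.5)[...,::-1])
E
python3 k.py
```

```text
3.8167 [0.54722584 0.11339932 0.05629391] [-0.59231893 -0.00374787 -0.1523892 ]
top 0  0 
scene 127 [0.566  0.1296 0.0655] 72 [0.5998 0.1248 0.0437]
```

play_rows([
  [[0.0038,0,0.0029],[0,0,0]],
  [[0.0036,0,0.0032],[0,0,0]],
  [[0.0033,0,0.0034],[0,0,0]],
  [[0,0,0],[0,0,0]],
  [[0,0,0],[0,0,0]],
  [[0,0,0],[0,0,0]],
])

```text
t: 4.42
eef_pos: [0.5483, 0.1274, 0.0563]
tool_rot: [0.654, -0.654, -0.268, 0.268]
contact_force: [0.2, -0.3, 0.2]
gripper_width: 0.005
```

```bash
python3 k.py
```

```text
4.4167 [0.54827522 0.12735706 0.05632445] [ 0.16770941 -0.31796788  0.16267886]
top 0  0 
scene 132 [0.5681 0.1421 0.0648] 88 [0.5989 0.1429 0.0437]
```

play_rows([
  [[0.0018,0,0.0018],[0,0,0]],
  [[0,0,0],[0,0,0]],
  [[0.0018,0,0.0018],[0,0,0]],
  [[0,0,0],[0,0,0]],
  [[0,0,0],[0,0,0]],
])

```text
t: 4.93
eef_pos: [0.5472, 0.1292, 0.056]
tool_rot: [-0.654, 0.655, 0.266, -0.268]
contact_force: [-2.6, -6.7, 2.3]
gripper_width: -0.001
```

```bash
python3 k.py
```

```text
4.9333 [0.54721638 0.12918429 0.05598258] [-2.61446311 -6.65700203  2.29987834]
top 0  1 [0.6088 0.1277 0.0431]
scene 132 [0.5688 0.1419 0.0651] 82 [0.6002 0.1429 0.0434]
```

play_rows([
  [[-0.01,0,0],[0,0,0]],
  [[-0.01,0,0],[0,0,0]],
  [[0,-0.03,0],[0,0,0]],
  [[0,-0.03,0],[0,0,0]],
  [[0,-0.03,0],[0,0,0]],
  [[0,-0.03,0],[0,0,0]],
  [[0.0163,0,0.028],[0,0,0]],
  [[0.0163,0,0.028],[0,0,0]],
  [[0.0163,0,0.028],[0,0,0]],
  [[0.0163,0,0.028],[0,0,0]],
  [[0.0163,0,0.028],[0,0,0]],
  [[0,0,0],[0,0,0]],
  [[0,0,0],[0,0,0]],
  [[0,0,0],[0,0,0]],
], gripper=0.045, grip_force=90)

```text
t: 6.2
eef_pos: [0.4937, 0.2747, 0.1763]
tool_rot: [-0.654, 0.654, 0.268, -0.268]
contact_force: [0.5, -0.7, -0.1]
gripper_width: 0.532
```

```bash
python3 - <<'E'
from h import *
o=get_obs(); print(o["t"],o["eef_pos"]); R=Ro.from_quat(o["tool_rot"],scalar_first=True).as_matrix()
print(R.round(4))
c=read_camera("wrist"); H=np.array(c["hand_eye"]); np.savez("w1.npz",**c)
T=np.eye(4);T[:3,:3]=R;T[:3,3]=o["eef_pos"]; X=T@H; Rc=X[:3,:3].T; c["R"]=Rc; c["t"]=-Rc@X[:3,3]
W=world(c); m=(W[...,2]>.066)&(W[...,2]<.085)&(np.hypot(W[...,0]-.4935,W[...,1]-.273)<.03)&(c["range_z"]>0)
E=W[m]; print(m.sum(),E.mean(0) if m.any() else "",cv2.minAreaRect(E[:,:2].astype(np.float32)) if m.any() else "", E.max(0) if m.any() else "")
cv2.imwrite("pics/w1.png",c["color"][...,::-1])
s=read_camera("scene"); W=world(s); m=(W[...,2]>.066)&(W[...,2]<.085)&(np.hypot(W[...,0]-.4935,W[...,1]-.273)<.03); 
if m.any(): print("scene ear",m.sum(),W[m].mean(0))
E
```

```text
6.2 [0.49365319 0.27465388 0.17626375]
[[ 0.7127 -0.     -0.7015]
 [ 0.7015 -0.      0.7127]
 [-0.     -1.     -0.    ]]
422 [0.49334241 0.27285771 0.07641648] ((0.4941137731075287, 0.2720601558685303), (0.008606087416410446, 0.02653145045042038), 44.5355110168457) [0.50571908 0.28369662 0.07861892]
scene ear 95 [0.49322808 0.27428925 0.07320697]
```

View pics/w1.png

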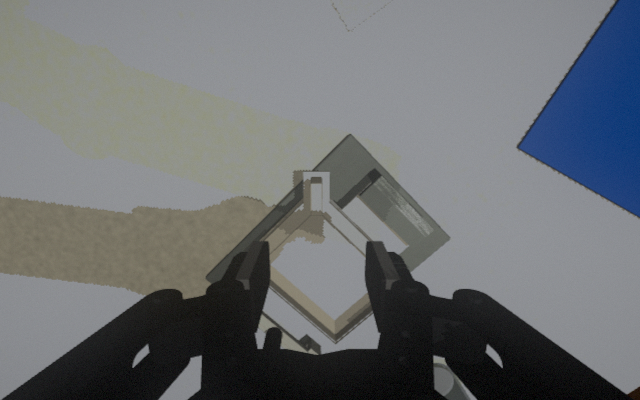

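The ear (318,190) is centred between the fingers, so I descend and grip.

play_rows([
  [[-0.0014,0.02,0.004],[0,0,0]],
  [[0,0.025,0],[0,0,0]],
  [[0,0.025,0],[0,0,0]],
  [[0,0.025,0],[0,0,0]],
  [[0,0.018,0],[0,0,0]],
  [[0,0.011,0],[0,0,0]],
  [[0,0,0],[0,0,0]],
  [[0,0,0],[0,0,0]],
  [[0,0,0],[0,0,0]],
])

```text
t: 7.05
eef_pos: [0.4911, 0.2769, 0.0535]
tool_rot: [0.655, -0.654, -0.268, 0.267]
contact_force: [-0.1, -0.5, 0.3]
gripper_width: 0.527
```

play_rows([
  [[0,0,0],[0,0,0]],
  [[0,0,0],[0,0,0]],
  [[0,0,0],[0,0,0]],
  [[0,0,0],[0,0,0]],
  [[0,0,0],[0,0,0]],
  [[0,0,0],[0,0,0]],
  [[0,0,0],[0,0,0]],
  [[0,0,0],[0,0,0]],
], gripper=0, grip_force=90)

```text
t: 7.72
eef_pos: [0.4905, 0.2774, 0.0532]
tool_rot: [0.655, -0.654, -0.268, 0.267]
contact_force: [-0.9, -0.2, 5.6]
gripper_width: 0.081
```

```bash
python3 - <<'E'
from h import *
o=get_obs(); print(o["t"],o["eef_pos"],o["contact_force"],o["torque"],o["gripper_width"]*.0854)
R=Ro.from_quat(o["tool_rot"],scalar_first=True).as_matrix()
# rotation about far corner (world), axis perpendicular to the tray diagonal
yaw=np.radians(-.5); Rt=Ro.from_euler("z",yaw).as_matrix()
ear=np.array([.4937,.2727,.0635]); far=ear+Rt@np.array([.132,-.106,-.014])
d=far-ear; ax=np.cross([0,0,1],d); ax/=np.linalg.norm(ax)   # + lifts? check
for sgn in(1,-1):
    p=o["eef_pos"]; r1=Ro.from_rotvec(sgn*ax*np.radians(1)).as_matrix(); p1=far+r1@(p-far)
    print(sgn,"tool shift",(R.T@(p1-p)*1e3).round(2),"rot tool deg",(R.T@ax*sgn).round(3))
E
```

```text
7.7167 [0.4904884  0.27739126 0.05318444] [-0.92439823 -0.17602526  5.64549951] [-0.19448647  0.18011935 -0.05102418] 0.006904009982956972
1 tool shift [ 0.01 -3.05 -0.09] rot tool deg [0.994 0.001 0.108]
-1 tool shift [-0.01  3.05  0.04] rot tool deg [-0.994 -0.001 -0.108]
```

play_rows([
  [[0,-0.003,0],[1,0,0.1]],
  [[0,-0.003,0],[1,0,0.1]],
  [[0,-0.003,0],[1,0,0.1]],
  [[0,-0.003,0],[1,0,0.1]],
  [[0,-0.003,0],[1,0,0.1]],
  [[0,-0.003,0],[1,0,0.1]],
  [[0,0,0],[0,0,0]],
  [[0,0,0],[0,0,0]],
])

```text
t: 8.38
eef_pos: [0.4914, 0.2758, 0.0705]
tool_rot: [0.687, -0.621, -0.25, 0.284]
contact_force: [1.3, 2.0, 1.3]
gripper_width: 0.084
```

```bash
cat > look.py <<'E'
from h import *
import sys
o=get_obs(); print(o["t"],o["eef_pos"],o["contact_force"],o["torque"],o["gripper_width"]*.0854)
for n in("scene","top"):
    c=read_camera(n); np.savez(f"{n}_{sys.argv[1]}.npz",**c)
    if n=="scene": cv2.imwrite("pics/l%s.png"%sys.argv[1],np.clip(1.5*cv2.resize(c["color"][150:320,300:520],None,fx=3.5,fy=3.5).astype(float),0,255)[...,::-1])
E
python3 look.py 1
```

```text
8.3833 [0.49144414 0.27578508 0.07053525] [1.25488595 2.01406417 1.27752009] [-0.17302576 -0.37332295  0.06559601] 0.007153220687112556[ WARN:0@1.650] global loadsave.cpp:1063 imwrite_ Unsupported depth image for selected encoder is fallbacked to CV_8U.
```

View pics/l1.png

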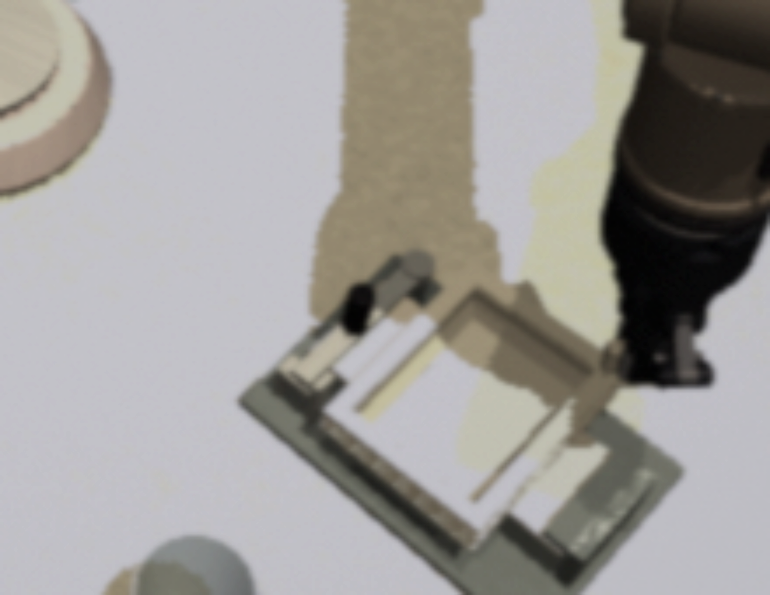

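```bash
cat > rim.py <<'E'
from h import *
import sys
for f in sys.argv[1:]:
    W=world(np.load(f)); L=W-[.559,.2205,0]; c,s=np.cos(-.009),np.sin(-.009)
    x=L[...,0]*c+L[...,1]*s; y=-L[...,0]*s+L[...,1]*c; z=W[...,2]
    ok=(z>.03)&(z<.09); r=lambda m:(int((m&ok).sum()),(np.median(z[m&ok])*1e3).round(1) if (m&ok).any() else None)
    print(f,"+y side by x:",[r((abs(y-.050)<.006)&(abs(x-a)<.012)) for a in(-.04,-.015,.015,.04,.06)])
    print("  -x side by y:",[r((abs(x+.062)<.006)&(abs(y-a)<.012)) for a in(-.045,-.02,.01,.035)])
    print("  +x side by y:",[r((abs(x-.062)<.006)&(abs(y-a)<.012)) for a in(-.045,-.02,.01,.035)])
E
python3 rim.py scene0.npz scene_1.npz top0.npz top_1.npz
```

```text
scene0.npz +y side by x: [(71, np.float64(50.2)), (82, np.float64(50.3)), (83, np.float64(50.0)), (80, np.float64(50.0)), (81, np.float64(49.4))]
  -x side by y: [(65, np.float64(50.2)), (96, np.float64(49.4)), (93, np.float64(48.9)), (104, np.float64(50.6))]
  +x side by y: [(86, np.float64(48.5)), (103, np.float64(48.4)), (108, np.float64(48.6)), (111, np.float64(48.4))]
scene_1.npz +y side by x: [(88, np.float64(63.8)), (95, np.float64(61.7)), (97, np.float64(59.3)), (83, np.float64(58.2)), (91, np.float64(54.7))]
  -x side by y: [(74, np.float64(60.1)), (100, np.float64(61.1)), (99, np.float64(63.0)), (81, np.float64(65.4))]
  +x side by y: [(88, np.float64(49.9)), (116, np.float64(49.9)), (121, np.float64(51.9)), (135, np.float64(50.9))]
top0.npz +y side by x: [(40, np.float64(50.5)), (37, np.float64(51.3)), (37, np.float64(51.6)), (39, np.float64(51.0)), (33, np.float64(51.4))]
  -x side by y: [(38, np.float64(50.9)), (40, np.float64(51.0)), (39, np.float64(51.3)), (56, np.float64(52.6))]
  +x side by y: [(50, np.float64(50.8)), (50, np.float64(50.6)), (48, np.float64(51.0)), (48, np.float64(51.7))]
top_1.npz +y side by x: [(25, np.float64(64.8)), (33, np.float64(63.9)), (30, np.float64(61.3)), (36, np.float64(60.2)), (28, np.float64(57.8))]
  -x side by y: [(46, np.float64(61.0)), (40, np.float64(62.7)), (40, np.float64(64.6)), (42, np.float64(66.9))]
  +x side by y: [(50, np.float64(51.5)), (49, np.float64(52.3)), (50, np.float64(54.5)), (51, np.float64(57.1))]
```

play_rows([
  [[0,-0.003,0],[1,0,0.1]],
  [[0,-0.003,0],[1,0,0.1]],
  [[0,-0.003,0],[1,0,0.1]],
  [[0,0,0],[0,0,0]],
  [[0,0,0],[0,0,0]],
  [[0,0,0],[0,0,0]],
])

```text
t: 8.98
eef_pos: [0.4917, 0.2757, 0.0793]
tool_rot: [0.702, -0.603, -0.241, 0.293]
contact_force: [-0.4, 0.7, 1.9]
gripper_width: 0.087
```

```bash
python3 look.py 2 2>/dev/null; python3 rim.py scene_2.npz top_2.npz
```

```text
8.9833 [0.49172149 0.27569512 0.07928953] [-0.41738554  0.66996025  1.93307985] [-0.29711718 -0.34594671  0.00331653] 0.007440193761895059
scene_2.npz +y side by x: [(91, np.float64(70.9)), (96, np.float64(67.3)), (98, np.float64(63.6)), (91, np.float64(61.3)), (94, np.float64(52.6))]
  -x side by y: [(67, np.float64(65.1)), (108, np.float64(66.3)), (97, np.float64(69.8)), (75, np.float64(72.6))]
  +x side by y: [(96, np.float64(48.3)), (116, np.float64(49.5)), (129, np.float64(48.5)), (142, np.float64(48.6))]
top_2.npz +y side by x: [(3, np.float64(73.4)), (34, np.float64(70.0)), (38, np.float64(66.6)), (38, np.float64(63.8)), (30, np.float64(62.3))]
  -x side by y: [(45, np.float64(66.6)), (42, np.float64(69.2)), (41, np.float64(72.7)), (34, np.float64(74.1))]
  +x side by y: [(52, np.float64(52.1)), (46, np.float64(54.0)), (49, np.float64(57.0)), (50, np.float64(60.5))]
```

play_rows([
  [[0,-0.004,0.0006],[0,0,0]],
  [[0,-0.004,0.0006],[0,0,0]],
  [[0,-0.005,0.0008],[0,0,0]],
  [[0,-0.006,0.001],[0,0,0]],
  [[0,-0.008,0.0013],[0,0,0]],
  [[0,-0.01,0.0016],[0,0,0]],
  [[0,-0.015,0.0024],[0,0,0]],
  [[0,-0.015,0.0024],[0,0,0]],
  [[0,-0.015,0.0024],[0,0,0]],
  [[0,-0.015,0.0024],[0,0,0]],
  [[0,-0.015,0.0024],[0,0,0]],
  [[0,0,0],[0,0,0]],
  [[0,0,0],[0,0,0]],
  [[0,0,0],[0,0,0]],
])

```text
t: 10.25
eef_pos: [0.4923, 0.2769, 0.1923]
tool_rot: [0.702, -0.603, -0.241, 0.293]
contact_force: [-0.7, 0.4, 0.6]
gripper_width: 0.083
```

```bash
python3 look.py 3 2>/dev/null; python3 - <<'E'
from h import *
print(Ro.from_quat(get_obs()["tool_rot"],scalar_first=True).as_matrix().round(3))
E
```

```text
10.25 [0.49227353 0.27688216 0.19232749] [-0.67056884  0.35236177  0.5740408 ] [-0.12897314 -0.06577346  0.02959318] 0.007119239680602319
[[ 0.712 -0.122 -0.692]
 [ 0.702  0.1    0.705]
 [-0.017 -0.987  0.157]]
```

View pics/l3.png

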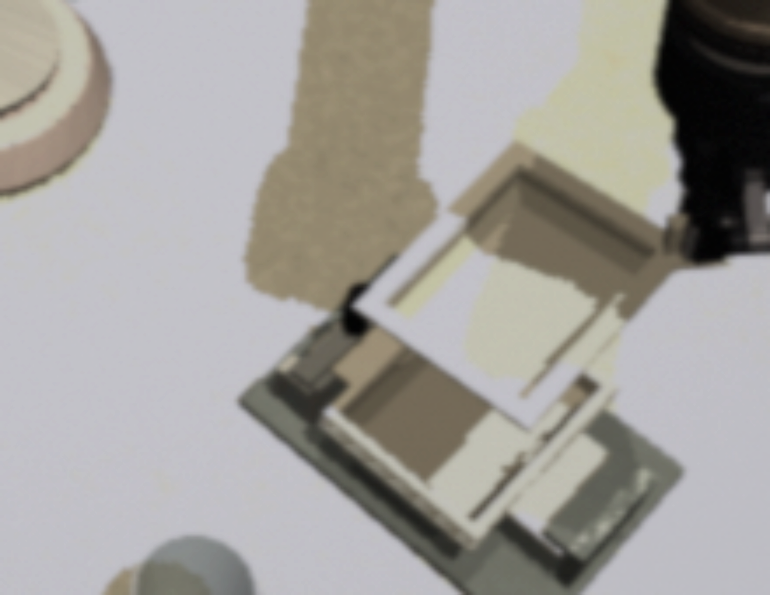

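play_rows([
  [[0,0,0],[-3,0,-0.3]],
  [[0,0,0],[-3,0,-0.3]],
  [[0,0,0],[-3,0,-0.3]],
  [[-0.008,0,-0.009],[0,0,0]],
  [[-0.0155,0,-0.0174],[0,0,0]],
  [[-0.0217,0,-0.0244],[0,0,0]],
  [[-0.0217,0,-0.0244],[0,0,0]],
  [[-0.0217,0,-0.0244],[0,0,0]],
  [[-0.0217,0,-0.0244],[0,0,0]],
  [[-0.0217,0,-0.0244],[0,0,0]],
  [[-0.0217,0,-0.0244],[0,0,0]],
  [[-0.0217,0,-0.0244],[0,0,0]],
  [[-0.0217,0,-0.0244],[0,0,0]],
  [[-0.0217,0,-0.0244],[0,0,0]],
  [[-0.0217,0,-0.0244],[0,0,0]],
  [[-0.0155,0,-0.0174],[0,0,0]],
  [[-0.0065,0,-0.0065],[0,0,0]],
  [[0,0,0],[0,0,0]],
  [[0,0,0],[0,0,0]],
  [[0,0,0],[0,0,0]],
])

```text
t: 12.02
eef_pos: [0.5118, -0.1151, 0.1922]
tool_rot: [0.655, -0.654, -0.268, 0.269]
contact_force: [0.2, 0.0, -0.4]
gripper_width: 0.086
```

```bash
cat > tr.py <<'E'
from h import *
import sys
o=get_obs(); print(o["t"],o["eef_pos"],o["contact_force"],o["gripper_width"]*.0854); R=Ro.from_quat(o["tool_rot"],scalar_first=True).as_matrix(); print(R.round(3))
e=o["eef_pos"]
for n in("top","scene"):
    c=read_camera(n); W=world(c)
    m=(W[...,2]>e[2]-.06)&(W[...,2]<e[2]+.02)&(c["color"].min(2)>70)&(np.hypot(W[...,0]-e[0]-.0685,W[...,1]-e[1]+.057)<.1)
    k,l,s,ce=cv2.connectedComponentsWithStats(m.astype(np.uint8)); m=l==1+s[1:,4].argmax()
    P=W[m]
    # rim: within top part; robust plane fit from the upper layer
    zz=P[:,2]; Q=P[zz>zz.max()-.05]
    A=np.c_[Q[:,:2]-e[:2],np.ones(len(Q))]; w=np.ones(len(Q),bool)
    w=Q[:,2]>np.percentile(Q[:,2],40)
    for _ in range(20):
        co=np.linalg.lstsq(A[w],Q[w,2],rcond=None)[0]; w=np.abs(Q[:,2]-A@co)<.004 if _>4 else (Q[:,2]-A@co>-.005)&(Q[:,2]-A@co<.01)
    r=cv2.minAreaRect(Q[w][:,:2].astype(np.float32))
    print(n,w.sum(),"slope",co[:2].round(3),"rect",np.round(r[0],4),np.round(r[1],4),round(r[2],1),"z at ctr",co@[*(np.array(r[0])-e[:2]),1])
    cv2.imwrite("pics/t_%s_%d.png"%(n,int(o["t"]*100)),np.clip(1.5*c["color"].astype(float),0,255).astype(np.uint8)[...,::-1])
E
python3 tr.py; ls pics
```

```text
12.0167 [ 0.51177849 -0.11510812  0.19219614] [ 0.18440395  0.02363013 -0.41468354] 0.007369224387156406
[[ 0.712 -0.001 -0.703]
 [ 0.703  0.001  0.712]
 [ 0.    -1.     0.001]]
top 548 slope [0.    0.003] rect [ 0.6126 -0.1719] [0.1083 0.0716] 89.6 z at ctr 0.18944246299185058
scene 811 slope [-0.005  0.004] rect [ 0.5791 -0.1713] [0.1124 0.1362] 89.4 z at ctr 0.1889385698763811
c1.png
k_scene_381.png
k_scene_441.png
k_scene_493.png
k_top_381.png
k_top_441.png
k_top_493.png
l1.png
l2.png
l3.png
s1.png
scene0.png
t_scene_1201.png
t_top_1201.png
top0.png
w1.png
```

play_rows([
  [[-0.0014,0.006,-0.0014],[0,0,0]],
  [[0,0.012,0],[0,0,0]],
  [[0,0.013,0],[0,0,0]],
  [[0,0.008,0],[0,0,0]],
  [[0,0.004,0],[0,0,0]],
  [[0,0,0],[0,0,0]],
  [[0,0,0],[0,0,0]],
  [[0,0,0],[0,0,0]],
  [[0,0,0],[0,0,0]],
  [[0,0,0],[0,0,0]],
  [[0,0,0],[0,0,0]],
])

```text
t: 13.03
eef_pos: [0.5121, -0.1189, 0.15]
tool_rot: [-0.654, 0.654, 0.268, -0.268]
contact_force: [-0.1, -0.2, -0.1]
gripper_width: 0.083
```

```bash
python3 tr.py; python3 rim.py scene0.npz 2>/dev/null >/dev/null; python3 k.py; f=$(ls -t pics/t_scene*|head -1); python3 -c "
import cv2;i=cv2.imread('$f');cv2.imwrite('pics/fin.png',cv2.resize(i[90:340,230:520],None,fx=2.3,fy=2.3))"
```

```text
13.0333 [ 0.51209419 -0.11888201  0.14996094] [-0.05133697 -0.17663782 -0.09609208] 0.007069274439362877
[[ 0.713  0.001 -0.701]
 [ 0.701  0.     0.713]
 [ 0.001 -1.    -0.   ]]
top 527 slope [0.007 0.004] rect [ 0.6103 -0.1764] [0.1079 0.077 ] 89.2 z at ctr 0.14732947536205232
scene 767 slope [-0.003  0.002] rect [ 0.579  -0.1754] [0.1117 0.1365] 89.2 z at ctr 0.14659327121756005
13.1333 [ 0.51198153 -0.11882764  0.14980181] [-0.13098972 -0.40849818 -0.89866891]
top 30 [0.5661 0.1385 0.0776] 74 [0.5982 0.1404 0.0442]
scene 99 [0.5685 0.1427 0.0682] 106 [0.5963 0.1415 0.0434]
```

View pics/fin.png

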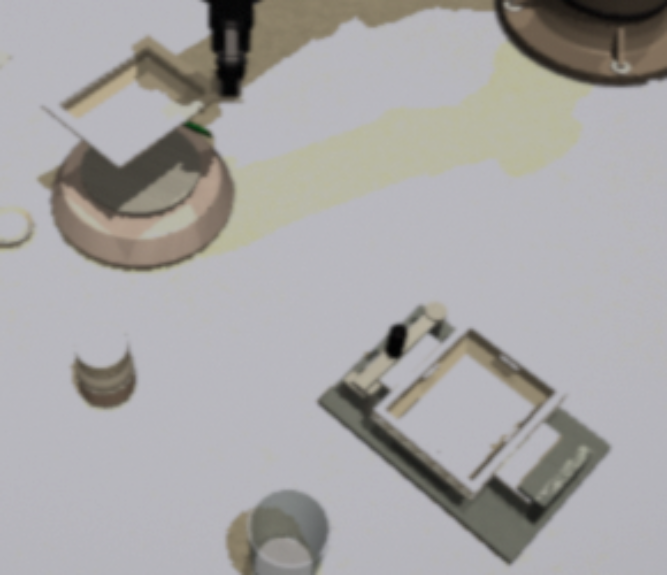

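The tray is level over the pan, the keeper is shut and the stack is seated, so I'm handing in.

```bash
python3 -c "
from station import *
print(hand_in())"
```

```text
the job is handed in; nothing more can be done
None
```

The job is handed in, with the top tray held over the balance; `hand_in` reported no verdict.

- **Keeper:** I pushed the knob round with the shut fingers until it stopped hard, with the force rising to about 7 N. At the end the cameras put the bar within about 0.02 rad of shut.
- **Peel:** I gripped the ear and turned the tray about 9° around its far corner. Depth readings showed the eared corner raised about 25 mm and the far corner no more than about 2 mm. Then I lifted the tray straight up; the lower trays stayed seated in the holder.
- **Final pose:** At about 13 s the tray is level within about 0.01 rad and about 2 mm off the pan's centre. It sits about 80 mm above the pan. The force reading is near zero, and the grip holds at about 7 mm opening, set to 90 N.
- **Bystanders:** The jar and beaker look untouched in the last picture. The spatula is only partly in view there, and I did not measure any of them.

**What disagreed:**
- The top camera's tray outline was partly hidden by the arm, so its x centre was unusable. I used the scene camera, and the two agreed on y within 1 mm.
- The gripper read about 7 mm on the 9 mm ear, but it held through the carry.
- Closing on the ear briefly gave about 5.6 N upwards, probably from the finger tips brushing the rim.

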